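Set up a work light for a sale-lot photo

TASK

Take the cordless work light by its battery block, carry it level to the round plywood plinth and set it down gently in the middle, with its lamp facing the tool case, and let go. Then take it by the handle on top of its head and tilt the head on its stiff hinge until it leans 40 degrees back from upright. Let go and see that it stays there, the light still in its place; leave the other goods alone.

Things in the scene. Friction and masses are not known exactly. Their poses are not given: they have to be found in the camera images.
- lamp_block (a point): Centre of the battery block of the loose work light: a grey upright block 84 long (x) x 58 wide (y) x 62 mm high with a free flat top, the place to grip for carrying (across its 58 mm width). The light (0.7 to 0.95 kg) shines towards its own +x; z is up. Block underside 31 mm below this point, on the foot; table contact 39 mm below this point. The light's centre of mass is about 25 to 30 mm in front (+x) of this point.
- lamp_foot (a point): Middle of the underside of the work light's dark steel foot plate (150 x 100 x 8 mm, long side along x), 30 mm ahead (+x) of and 39 mm below the block centre. Axes as the light's: +x is the way it shines. This point belongs in the middle of the plinth.
- lamp_hinge (a point): Middle of the hinge line of the lamp head, along the light's y, between two steel uprights; 50 mm ahead (+x) of lamp_foot and 75 mm above it.
- lamp_handle (a point): Middle of the round steel carry handle on top of the lamp head: a bar 12 mm thick along the light's y, 88 mm clear between its two legs, 140 mm from the hinge line. It moves with the head: z points from the hinge to the handle, x out of the lit face. Below the bar, 34 mm of free space down to the head: a black panel 130 wide x 80 high x 24 mm thick (20 to 100 mm from the hinge), white lens in front, metal fins behind. The round bar may turn between the fingers.
- lamp_head (a joint): Tilt of the lamp head in rad: 0 = upright, positive = top leaning back over the battery block (light shines upward), negative = drooping forward. Starts between -0.55 and -0.2; range -0.7 to 1.2. Friction hinge, about 0.17 N m (1 to 2 N at the handle): it stays where it is left. Wanted: 40 degrees = 0.698.
- plinth_top (a point): Centre of the top of the low round plywood plinth, 220 mm across and 30 mm high, fixed on the table.
- case_center (a point): Centre of the closed hard plastic tool case lying beyond the work, 160 (x) x 260 (y) x 82 mm high, the thing to be lit. Leave it in place.
- battery_center (a point): Bystander: spare battery charger, 75 (x) x 110 (y) x 59 mm high, this point 30 mm above the table.
- can_center (a point): Bystander: petrol can, body 100 (x) x 150 (y) x 150 mm high, 190 mm with its handle; this point is the body's centre.
- carton_center (a point): Bystander: closed carton 130 (x) x 180 (y) x 110 mm high; this point is its centre.
Things that resemble listed ones, but are neither listed nor needed, are in the scene too. Of the things that look like the part that bears plinth_top, take the one that is farthest from the robot's base at the start.

How it is judged:
By the outcome, as a careful person would: the job done as asked, in the order asked, and still so for the second after the job is handed in, with the robot touching nothing.
It also fails if it takes over 58 s, if anything falls off the work surface, if the arm or the gripper's body presses on something with over 40 N, if the wrist force passes 120 N, or if a joint passes its speed limit or range.

ROBOT

A 6-joint arm with a two-finger parallel gripper is mounted at the origin on the work surface. World frame = base frame: x ahead of the robot, y to its left, z up, the work surface at z = 0. Lengths are in mm, angles in rad, forces in N, time in s.
With the tool pointing down it reaches from about 425 to 1125 mm from the base axis. Payload 14.9 kg.
Tool frame: the origin (TCP) lies at the very end of the fingers, on their centre line; the grasp point (between the pads) lies robot.tcp_to_grasp behind it (robot.tcp_to_grasp is the distance from the TCP to the grasp point, in mm); z points along the fingers, y is the direction in which the jaws open and shut (so a half turn about z gives the same grasp; the last joint's range is limited). The gripper opens to 91 mm and grips with 3 to 60 N. Pads are 32 mm wide; open, the fingers measure 118 mm over their backs; the gripper's body (76 mm by 178 mm) begins 60 mm behind the grasp point.
Start: joints at [1.282, 0.379, 1.734, -0, 1.028, -0.033], TCP at [177.12, 677.234, 213.932] pointing down, gripper open.
Joint ranges: [-2.77, 2.77], [-0.74, 2.19], [0, 2.66], [-1.06, 4.2], [0.31, 2.87], [-3.08, 3.08]. Speed limits (rad/s): [1.89, 1.89, 2.39, 3.14, 3.14, 3.14].

INTERFACE

Orientations are given as a unit quaternion [x, y, z, w].
In Python, from plant import robot gives the robot as it stands.
- The arm moves only by the tool carry_out, never from a script. Its argument "increments" is a list of rows, each a list of 7 numbers: the turn, a rotation vector about the tool's x, y, z in degrees, then the shift along the tool's x, y, z in mm, then the finger opening in mm, from 0 to 91.2. A call has exactly 5 rows; each row is the pose to reach, as a shift and turn from the pose measured when the call began, along the tool's axes at that moment; what a row does not reach only later rows make up. A row lasts 1/10 s, in which the tool goes at most 50 mm and 8.59 degrees, less where a joint would pass 70% of its speed; a pose out of reach is approached as far as the arm can. A call with a gripper value outside its range is refused whole. The fingers move at their own pace and stop on an object; "grip_force" is the grip in N (left out, the last holds). Time passes only in rows, so rows that repeat a pose let the fingers close, or fill a call up. It gives the time, the measured TCP pose, the force and the opening at its end, in the units of the state.
- robot.get_obs(): the state, without advancing time (a new reading comes with each control period).
- robot.camera(name): name is "side" or "top"; returns a dict with "image" (384x512x3 uint8, red, green, blue), "fov_y" (degrees; the focal length in pixels is half the picture's height over the tangent of half this angle, whatever the lens; pixels are square), "cx", "cy" (the principal point, pixels), "T" (4x4, takes a point from camera to world coordinates). Camera axes: x right, y down, z forward; pixel columns grow to the right and rows downward; lengths in mm; the calibration is good to about 2 mm. A picture is of the moment at which its call begins. There is no depth.
- robot.sign_off(): hands the job in, once; it reports no verdict.
The state is a dict: "t": time; "joints": joint angles; "joint_vel": joint speeds; "joint_efforts": joint torques, N m; "tool_pos": TCP position; "ee_rot": TCP orientation; "wrist_force": force on the tool from outside, world axes, zero at the start; "moment": the same for the moment, N m; "gripper_width": finger opening in mm.
Only numpy, scipy, OpenCV 4.12 (cv2) and the standard library are available. Lean on these libraries where they do the work, as an engineer would, in place of code of your own. Each camera call takes 0.05 s, during which the arm holds its last target. There are 200 camera calls.

## Working session

There is one attempt and no reset: what is moved stays moved. The work goes in short steps, Python scripts to look and compute and a tool call to move; the robot and the scene stay as the last step left them, time stands still between calls to the robot, and variables do not carry over. Pictures are saved under pics/ and viewed, about 8 in all and at most 12, crops included, and the job is handed in when it is done.

Besides the shell and the picture viewer there is one more tool, called after "Emit:" by a JSON object that holds its "fn" and its "kwargs". carry_out: Moves the arm, as the interface text tells. Its arguments: {"type":"object","properties":{"increments":{"type":"array"},"grip_force":{"type":"number"}},"required":["increments"]}

```bash
ls; mkdir -p pics
python3 - <<'E'
from plant import robot
import cv2,numpy as np
o=robot.get_obs();print(o, robot.tcp_to_grasp)
for n in("side","top"):
    c=robot.camera(n);cv2.imwrite(f"pics/{n}0.png",c["image"][:,:,::-1]);print(n,c["fov_y"],c["cx"],c["cy"],c["T"].tolist() if hasattr(c["T"],'tolist') else c["T"])
    np.savez(f"{n}0.npz",**c)
a=cv2.imread("pics/side0.png");b=cv2.imread("pics/top0.png")
E
```

```text
pics
{'t': 0.0, 'joints': array([ 1.28168157e+00,  3.79413053e-01,  1.73480524e+00,  8.91179062e-06,
        1.02847477e+00, -3.32866982e-02]), 'joint_vel': array([-0.00090589, -0.00023279,  0.00163173, -0.00120472,  0.00160749,
        0.00060277]), 'joint_efforts': array([-3.26333575e-03, -7.63733053e+01, -4.34388185e+01,  6.50301995e-02,
        4.23758780e-02, -7.48357024e-05]), 'tool_pos': array([177.01112975, 676.82927479, 213.27299702]), 'ee_rot': array([ 1.27567759e-01,  9.91829705e-01, -5.42456582e-04, -9.20751662e-05]), 'wrist_force': array([ 0.07501734,  0.202556  , -0.06199653]), 'moment': array([0.01205302, 0.05015976, 0.06061248]), 'gripper_width': 91.38786263810391} 18.8
side 56.890836363224174 253.94272577673715 190.20386114978092 [[0.6927807023331581, -0.4232251015582634, 0.5838967476239048, -249.18169175208544], [-0.7207945803519066, -0.4317346369201136, 0.5422733408704291, -729.2889642164704], [0.022584760572015677, -0.7965461171171794, -0.6041557844591486, 935.5056683915591], [0.0, 0.0, 0.0, 1.0]]
top 54.78409410372352 251.40672240676943 188.3715721835656 [[-0.0005232246824544791, -0.9909584202476902, 0.13416831062562254, 371.5226011288288], [-0.9999935369686059, 4.125373420214125e-05, -0.003595040910282657, -8.74693815761507], [0.003557001117354618, -0.1341693245057576, -0.9909520372372819, 1304.8457676255166], [0.0, 0.0, 0.0, 1.0]]
```

Run:
```python
import cv2
for n in("side","top"):
    a=cv2.imread(f"pics/{n}0.png");cv2.imwrite(f"pics/{n}0b.png",cv2.resize(a,(800,600),interpolation=cv2.INTER_CUBIC))
```

```text
(no output)
```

View pics/side0b.png

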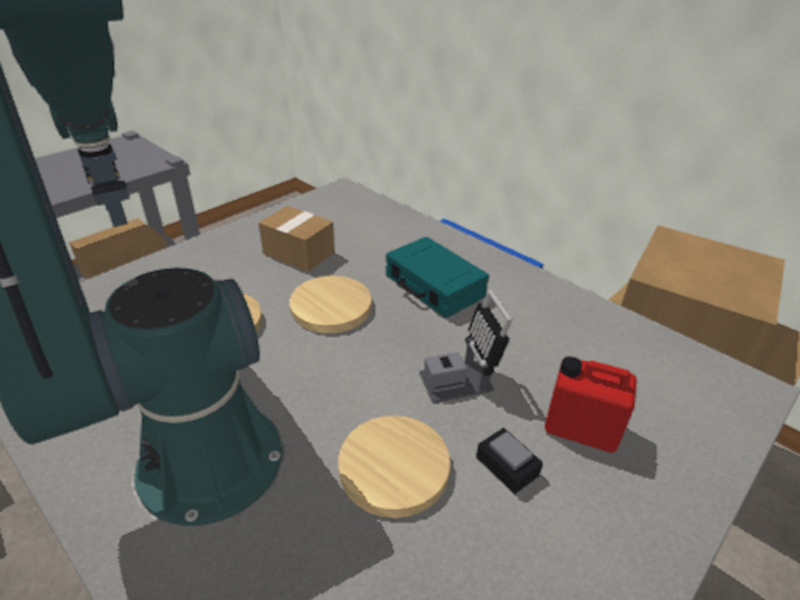

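View pics/top0b.png

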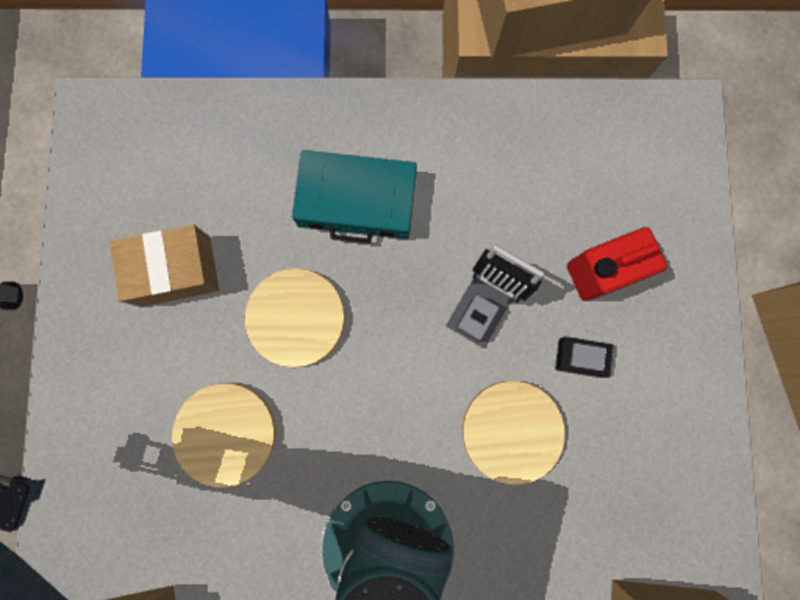

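The side view shows three discs at (331,304), (394,466) and (245,315, half hidden). The top view (800-wide pixels) shows them at (295,318), (223,435) and (515,432). The first looks farthest from the base. There is only one lamp, with its block at (480,315) top and (445,370) side. The charger at (585,357) is the only grey lookalike. The case is at (357,195) top. Next is a close crop.

```bash
cat > h.py <<'E'
import numpy as np,cv2
from scipy.optimize import least_squares
from scipy.spatial.transform import Rotation as R
def load(n,k=0): return dict(np.load(f"{n}{k}.npz"))
def K(c):
    f=c["image"].shape[0]/2/np.tan(np.radians(c["fov_y"])/2); return np.array([[f,0,c["cx"]],[0,f,c["cy"]],[0,0,1]])
def P(c): return K(c)@np.linalg.inv(c["T"])[:3]
def tri(cs,pxs):
    X=cv2.triangulatePoints(P(cs[0]),P(cs[1]),*[np.array(p,float).reshape(2,1) for p in pxs]);return (X[:3]/X[3]).ravel()
def onz(c,p,z):
    d=c["T"][:3,:3]@np.linalg.inv(K(c))@[p[0],p[1],1];o=c["T"][:3,3];return o+d*(z-o[2])/d[2]
def proj(c,X):
    X=np.atleast_2d(X);q=P(c)@np.c_[X,np.ones(len(X))].T;return (q[:2]/q[2]).T
def snap(robot,k):
    out={}
    for n in("side","top"):
        out[n]=robot.camera(n);np.savez(f"{n}{k}.npz",**out[n])
    return out
def crop(c,x,y,w,h,s): return cv2.resize(c["image"][y:y+h,x:x+w,::-1],None,fx=s,fy=s,interpolation=cv2.INTER_CUBIC)
E
python3 - <<'E'
from h import *
s,t=load("side"),load("top")
cv2.imwrite("pics/crop1.png",np.hstack([crop(s,262,180,80,80,5),crop(t,278,148,80,80,5)]))
k=512/800
for a in[(295,318),(223,435),(515,432)]:
    x=onz(t,np.array(a)*k,30);print(a,x,np.hypot(*x[:2]))
print("tri plinth",tri((s,t),(np.array((331,299))*k,np.array((295,318))*k)))
# plinth ellipse by colour: blob centroid in top
for n,c,ctr in(("t",t,(189,203)),("s",s,(212,194))):
    hsv=cv2.cvtColor(c["image"],cv2.COLOR_RGB2HSV)
    m=((hsv[...,0]>12)&(hsv[...,0]<30)&(hsv[...,1]>70)&(hsv[...,2]>170)).astype(np.uint8)
    N,l,st,ce=cv2.connectedComponentsWithStats(m);i=l[ctr[1],ctr[0]];print(n,st[i],ce[i])
    if n=="t": print(onz(t,ce[i],30))
E
```

```text
(295, 318) [491.38596119 202.70084993  30.        ] 531.5522527645315
(223, 435) [239.06975026 351.75992952  30.        ] 425.31093743853273
(515, 432) [ 244.82265286 -276.42938939   30.        ] 369.2578214157825
tri plinth [492.33521247 201.73053594  30.78616946]
t [ 157  172   63   63 3127] [187.85801087 203.01407099]
[493.13898326 205.98888848  30.        ]
s [ 185  177   53   31 1288] [210.91071429 191.98369565]
```

View pics/crop1.png

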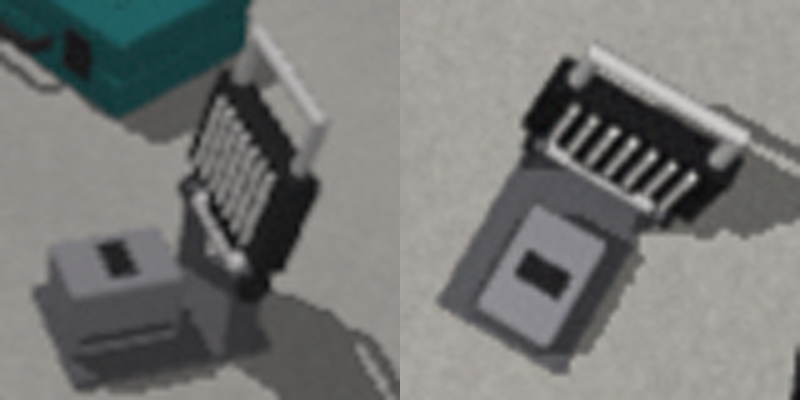

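The crop shows the block's grey top with corners in the side crop at (50,245), (155,232), (185,280) and (75,300). In the top crop they are at (533,205), (607,240), (555,350) and (478,310). The bar ends are at (255,32)/(320,128) in the side crop and (590,50)/(745,137) in the top crop. The light shines away from its block, towards top right.

```bash
cat > lampfit.py <<'E'
from h import *
# lamp model, foot origin, z up; returns points
def model(p,z0=0):
    x,y,yaw,th=p[:4]; h=np.array([50,0,75.]);
    L=[[-72,29,70],[12,29,70],[12,-29,70],[-72,-29,70],[-75,50,8],[-75,-50,8]]
    b=h+140*np.array([-np.sin(th),0,np.cos(th)])
    L+=[b]
    return np.array(L)@R.from_euler('z',yaw).as_matrix().T+[x,y,z0]
E
python3 - <<'E'
from lampfit import *
s,t=load("side"),load("top")
S=np.array([(50,245),(155,232),(185,280),(75,300),(35,290),(78,388),(288,80)])/5+[262,180]-.4
T=np.array([(133,205),(207,240),(155,350),(78,310),(37,300),(162,372),(267,94)])/5+[278,148]-.4
T=T[[3,0,1,2,4,5,6]]
X=np.array([tri((s,t),(a,b)) for a,b in zip(S,T)]);print(X.round(1))
f=lambda p:np.r_[(proj(s,model(p))-S).ravel(),(proj(t,model(p))-T).ravel()]
r=least_squares(f,[550,-150,-.4,-.3],loss='soft_l1');print(r.x,f(r.x).reshape(2,-1,2).round(1).tolist())
yaw=r.x[2];print("block",r.x[:2]-30*np.array([np.cos(yaw),np.sin(yaw)]),"block from tri",X[:4].mean(0))
k=512/800
cc=np.array([(303,152),(416,162),(409,238),(293,226)])*k
for p,z in zip(cc,(82,82,60,60)):print(onz(t,p,z))
a=np.array([(303,152),(416,162)])*k
print("case",onz(t,np.array((359,190))*k,82))
print("plinth top edges", onz(t,(157,203),30),onz(t,(219.5,203),30),onz(t,(188,172),30),onz(t,(188,234.5),30))
E
```

```text
[[ 467.6 -153.    71.8]
 [ 539.  -192.    63.3]
 [ 514.1 -240.2   66.3]
 [ 439.8 -202.6   72.5]
 [ 479.8 -132.1    4.1]
 [ 429.  -218.6    5.3]
 [ 586.2 -252.   210.3]]
[ 516.7662235  -212.16141899   12.05231006   -6.4981833 ] [[[-0.4, 0.1], [0.7, -1.6], [0.9, -0.2], [0.1, 0.4], [-0.9, -0.3], [-0.4, -0.2], [-0.0, -0.4]], [[-0.4, -0.3], [0.6, -1.0], [1.0, 0.4], [-0.5, 0.2], [0.1, 0.8], [0.3, 0.5], [-0.1, -0.1]]]
block [ 490.64357212 -197.40990772] block from tri [ 490.11235322 -196.96538405   68.50606919]
[853.59212675 184.58311888  82.        ]
[830.84760861 -64.32293606  82.        ]
[665.06493587 -48.90158574  60.        ]
[692.0254955  206.63286088  60.        ]
case [767.05729939  60.57579893  82.        ]
plinth top edges [493.20729636 312.39807511  30.        ] [493.16765605  96.81279892  30.        ] [601.80778587 207.93575104  30.        ] [385.29294141 203.08094499  30.        ]
```

```bash
cat > go.py <<'E'
from h import *
from plant import robot
# rel pose for a tool-down target: TCP x,y,z, jaw angle phi (rad)
def rel(x,y,z,phi,o=None):
    o=o or robot.get_obs(); A=R.from_quat(o["ee_rot"])
    B=R.from_matrix(np.array([[np.cos(phi+np.pi/2),np.cos(phi),0],[np.sin(phi+np.pi/2),np.sin(phi),0],[0,0,-1.]]))
    rv=(A.inv()*B).as_rotvec(degrees=True); d=A.inv().apply(np.array([x,y,z])-o["tool_pos"])
    return np.r_[rv,d].round(1).tolist(), np.linalg.norm(d).round(1)
E
python3 - <<'E'
from go import *
print(rel(520,200,250,1.056))
E
```

```text
([-0.1, 0.0, 14.8, -452.5, -374.6, -36.3], np.float64(588.5))
```

Emit:
{"fn": "carry_out", "kwargs": {"increments": [[0,0,3,-20,-17,-2,91],[0,0,6,-57,-47,-5,91],[0,0,9,-95,-79,-8,91],[0,0,12,-133,-110,-11,91],[0,0,14.8,-170,-141,-14,91]]}}

```text
t: 0.6
tool_pos: [306.5, 495.7, 227.4]
ee_rot: [0.255, 0.967, -0.001, -0.0]
wrist_force: [1.4, 1.0, -0.1]
gripper_width: 91.3
```

Run:
```python
from go import *
o=robot.get_obs();print(o["t"],o["tool_pos"],o["wrist_force"]);print(rel(520,200,250,1.056))
```

```text
0.6 [306.45069007 495.67307241 227.36479507] [ 1.39694248  0.96265594 -0.06409103]
([-0.1, 0.0, -0.1, -331.6, -151.9, -22.4], np.float64(365.4))
```

Emit:
{"fn": "carry_out", "kwargs": {"increments": [[0,0,0,-40,-18,-3,91],[0,0,0,-80,-37,-5,91],[0,0,0,-120,-55,-8,91],[0,0,0,-160,-73,-11,91],[0,0,0,-200,-92,-14,91]]}}

```text
t: 1.1
tool_pos: [435.7, 315.4, 241.6]
ee_rot: [0.255, 0.967, -0.001, -0.0]
wrist_force: [0.6, 1.0, 0.7]
gripper_width: 90.6
```

Run:
```python
from go import *
o=robot.get_obs();print(o["t"],o["tool_pos"],o["joints"]);
# grasp xy: block + 12 mm along light x
u=np.array([np.cos(-.5144),np.sin(-.5144)]);g=np.array([490.6,-197.4])+12*u;print(g)
print(rel(500,100,250,1.056));print(rel(g[0],g[1],180,1.056))
```

```text
1.1 [435.72219345 315.37316318 241.58247287] [ 5.83595789e-01  8.80457054e-02  2.04389995e+00 -9.68281041e-04
  1.01078587e+00 -4.70904993e-01]
[ 501.04705704 -203.30415102]
([-0.1, 0.0, -0.1, -162.1, -155.7, -8.2], np.float64(224.9))
([-0.1, 0.0, -0.1, -312.6, -418.9, 62.2], np.float64(526.4))
```

Emit:
{"fn": "carry_out", "kwargs": {"increments": [[0,0,0,-25,-34,0,91],[0,0,0,-52,-70,0,91],[0,0,0,-79,-106,0,91],[0,0,0,-107,-143,0,91],[0,0,0,-134,-180,0,91]]}}

```text
t: 1.6
tool_pos: [463.3, 90.9, 241.8]
ee_rot: [0.255, 0.967, -0.001, -0.0]
wrist_force: [0.6, -0.5, -0.6]
gripper_width: 91.3
```

Emit:
{"fn": "carry_out", "kwargs": {"increments": [[0,0,0,-27,-36,5,91],[0,0,0,-54,-72,15,91],[0,0,0,-80,-107,25,91],[0,0,0,-107,-143,35,91],[0,0,0,-133,-178,45,91]]}}

```text
t: 2.1
tool_pos: [491.0, -131.6, 196.7]
ee_rot: [0.255, 0.967, -0.001, 0.0]
wrist_force: [0.9, 0.9, -0.4]
gripper_width: 91.3
```

Run:
```python
from go import *
o=robot.get_obs();print(o["t"],o["tool_pos"],o["joints"]);
print(rel(501,-203.3,130,1.056));print(rel(501,-203.3,24,1.056))
```

```text
2.1 [ 490.99207066 -131.55839899  196.7243889 ] [-3.06938087e-01  9.83822525e-02  2.12751753e+00 -1.69315015e-03
  9.15577051e-01 -1.36088807e+00]
([-0.1, 0.0, -0.1, -44.1, -57.4, 66.8], np.float64(98.5))
([-0.1, 0.0, -0.1, -44.0, -57.2, 172.8], np.float64(187.3))
```

Emit:
{"fn": "carry_out", "kwargs": {"increments": [[0,0,0,-15,-19,5,91],[0,0,0,-30,-39,15,91],[0,0,0,-44,-57,35,91],[0,0,0,-44,-57,55,91],[0,0,0,-44,-57,67,91]]}}

```text
t: 2.6
tool_pos: [500.3, -203.1, 128.2]
ee_rot: [0.256, 0.967, -0.001, -0.001]
wrist_force: [-0.5, -0.1, 0.5]
gripper_width: 91.1
```

Run:
```python
from go import *
c=snap(robot,1);o=robot.get_obs();print(o["t"],o["tool_pos"]);
print(rel(501,-203.3,24,1.056))
cv2.imwrite("pics/crop2.png",np.hstack([crop(c["side"],232,120,120,140,3.3),crop(c["top"],258,128,120,140,3.3)]))
```

```text
2.7 [ 500.01415082 -202.29044227  128.24315085]
([-0.1, -0.2, -0.1, -1.6, -0.2, 104.2], np.float64(104.3))
```

View pics/crop2.png

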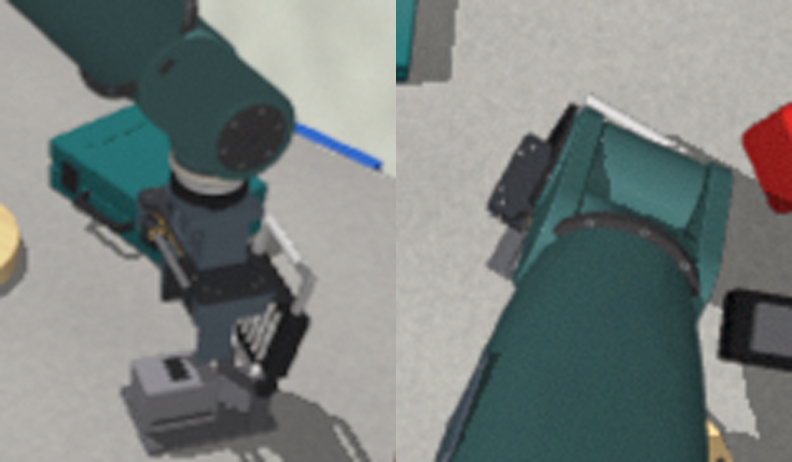

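The crop shows the gripper hovering over the block, with a fingertip near side crop (205,350) and the wrist casting at (215,110). I'll check fingertip projection and wrist clearance to the bar numerically before descending.

Run:
```python
from go import *
s=load("side",1);o=robot.get_obs();p=o["tool_pos"];A=R.from_quat(o["ee_rot"]).as_matrix()
f=lambda q:((proj(s,q)-[232,120])*3.3).round(0).tolist()
print("tips",f([p+A@[0,e,0] for e in(52,-52)]))
for h in(0,41,100,150,200,250,300,350): print(h,f(p+A@[0,0,-h]))
print("body edges",f([p+A@[a,b,-41.2] for a in(38,-38) for b in(89,-89)]))
print("bar",f([[586,-252,211]]))
u=np.array([np.cos(-.5144),np.sin(-.5144)]);print("ref block top centre",f([[490.6,-197.4,70]]))
```

```text
tips [[172.0, 295.0], [208.0, 360.0]]
0 [[189.0, 327.0]]
41 [[193.0, 296.0]]
100 [[198.0, 251.0]]
150 [[203.0, 209.0]]
200 [[207.0, 166.0]]
250 [[213.0, 120.0]]
300 [[218.0, 72.0]]
350 [[224.0, 20.0]]
body edges [[129.0, 250.0], [189.0, 362.0], [196.0, 239.0], [263.0, 347.0]]
bar [[288.0, 249.0]]
ref block top centre [[175.0, 370.0]]
```

Run:
```python
from go import *
t=load("top",1);p=robot.get_obs()["tool_pos"];u=np.array([np.cos(-.5144),np.sin(-.5144)])
for q in((192,105),(336,170)):
  px=np.array(q)/3.3+[258,128]
  for z in(330,390,430): 
    X=onz(t,px,z);print(q,z,X.round(0),((X[:2]-p[:2])@u).round(0),"ahead of axis")
print("bar ahead",(np.array([586,-252])-p[:2])@u)
```

```text
(192, 105) 330 [ 581. -186.  330.] 62.0 ahead of axis
(192, 105) 390 [ 568. -175.  390.] 46.0 ahead of axis
(192, 105) 430 [ 559. -168.  430.] 35.0 ahead of axis
(336, 170) 330 [ 527. -301.  330.] 73.0 ahead of axis
(336, 170) 390 [ 518. -283.  390.] 55.0 ahead of axis
(336, 170) 430 [ 511. -271.  430.] 44.0 ahead of axis
bar ahead 99.31598389606415
```

The wrist clears the bar by at least 20 mm, so I'll descend.

Emit:
{"fn": "carry_out", "kwargs": {"increments": [[0,0,0,-1.5,0,15,91],[0,0,0,-1.5,0,38,91],[0,0,0,-1.5,0,62,91],[0,0,0,-1.5,0,82,91],[0,0,0,-1.5,0,94,91]]}}

```text
t: 3.2
tool_pos: [500.7, -202.5, 32.9]
ee_rot: [0.255, 0.967, -0.0, -0.002]
wrist_force: [0.2, -0.1, 0.5]
gripper_width: 90.7
```

Emit:
{"fn": "carry_out", "kwargs": {"increments": [[0,0,0,0,0,5,91],[0,0,0,0,0,9,91],[0,0,0,0,0,9,80],[0,0,0,0,0,9,72],[0,0,0,0,0,9,66]], "grip_force": 10}}

```text
t: 3.7
tool_pos: [501.1, -202.7, 24.5]
ee_rot: [0.255, 0.967, -0.0, -0.001]
wrist_force: [-0.1, -0.6, 0.7]
gripper_width: 69.7
```

Emit:
{"fn": "carry_out", "kwargs": {"increments": [[0,0,0,0,0,0,63],[0,0,0,0,0,0,60],[0,0,0,0,0,0,57],[0,0,0,0,0,0,50],[0,0,0,0,0,0,50]]}}

```text
t: 4.2
tool_pos: [501.6, -202.5, 25.0]
ee_rot: [0.255, 0.967, -0.0, -0.001]
wrist_force: [2.4, 5.2, 5.5]
gripper_width: 58.2
```

Emit:
{"fn": "carry_out", "kwargs": {"increments": [[0,0,0,0,0,0,45],[0,0,0,0,0,0,45],[0,0,0,0,0,0,45],[0,0,0,0,0,-2,45],[0,0,0,0,0,-6,45]], "grip_force": 55}}

```text
t: 4.7
tool_pos: [500.7, -202.2, 30.5]
ee_rot: [0.255, 0.967, -0.0, -0.002]
wrist_force: [-0.3, 0.3, -8.3]
gripper_width: 57.8
```

Emit:
{"fn": "carry_out", "kwargs": {"increments": [[0,0,0,0,0,-6,45],[0,0,0,0,0,-18,45],[0,0,0,0,0,-32,45],[0,0,0,0,0,-45,45],[0,0,0,0,0,-52,45]]}}

```text
t: 5.2
tool_pos: [501.7, -202.6, 84.5]
ee_rot: [0.255, 0.967, -0.0, -0.001]
wrist_force: [-0.5, -0.8, -7.6]
gripper_width: 57.8
```

Run:
```python
from go import *
o=robot.get_obs();print(o["t"],o["tool_pos"],o["wrist_force"],o["gripper_width"])
u=np.array([np.cos(-.474),np.sin(-.474)]);g=np.array([493.2,205])-18*u;print(g)
print(rel(g[0],g[1],85,-.474+np.pi/2))
```

```text
5.2 [ 501.65173875 -202.56455991   84.49195541] [-0.54224715 -0.78812677 -7.57119769] 57.808224068267116
[477.18450692 213.21608067]
([-0.1, -0.1, -2.4, 226.3, 349.7, -0.5], np.float64(416.5))
```

Emit:
{"fn": "carry_out", "kwargs": {"increments": [[0,0,0,5,8,0,45],[0,0,0,16,24,0,45],[0,0,0,30,46,0,45],[0,0,0,46,71,0,45],[0,0,0,62,96,0,45]]}}

```text
t: 5.7
tool_pos: [494.4, -86.9, 84.3]
ee_rot: [0.255, 0.967, -0.0, -0.001]
wrist_force: [0.4, 0.1, -8.2]
gripper_width: 58.0
```

Emit:
{"fn": "carry_out", "kwargs": {"increments": [[0,0,-0.5,16,25,0,45],[0,0,-1,32,50,0,45],[0,0,-1.5,48,75,0,45],[0,0,-2,64,100,0,45],[0,0,-2.4,80,125,0,45]]}}

```text
t: 6.2
tool_pos: [485.7, 62.9, 84.1]
ee_rot: [0.235, 0.972, -0.0, -0.001]
wrist_force: [-0.4, -0.4, -8.4]
gripper_width: 58.3
```

Run:
```python
from go import *
o=robot.get_obs();print(o["t"],o["tool_pos"],o["wrist_force"],o["gripper_width"])
print(rel(477.2,213.2,85,-.474+np.pi/2))
```

```text
6.2 [485.73655941  62.88263996  84.11126193] [-0.42865843 -0.40321411 -8.36173666] 58.343006059264475
([-0.1, -0.1, 0.0, 76.2, 129.9, -0.9], np.float64(150.6))
```

Emit:
{"fn": "carry_out", "kwargs": {"increments": [[0,0,0,15,25,0,45],[0,0,0,28,48,0,45],[0,0,0,40,68,0,45],[0,0,0,51,87,0,45],[0,0,0,60,102,0,45]]}}

```text
t: 6.7
tool_pos: [478.1, 182.6, 83.9]
ee_rot: [0.234, 0.972, -0.0, -0.002]
wrist_force: [0.1, -0.3, -8.9]
gripper_width: 57.8
```

Emit:
{"fn": "carry_out", "kwargs": {"increments": [[0,0,0,7,12,0,45],[0,0,0,12,21,0,45],[0,0,0,15,26,0,45],[0,0,0,16,28,0,45],[0,0,0,16,28,0,45]]}}

```text
t: 7.2
tool_pos: [476.6, 214.7, 83.9]
ee_rot: [0.234, 0.972, -0.0, -0.002]
wrist_force: [0.8, -0.5, -8.3]
gripper_width: 58.0
```

Run:
```python
from go import *
c=snap(robot,2)
o=robot.get_obs();print(o["t"],o["tool_pos"],o["wrist_force"],o["gripper_width"])
print(rel(477.2,213.2,85,-.474+np.pi/2))
cv2.imwrite("pics/crop3.png",np.hstack([crop(c["side"],160,110,100,120,4),crop(c["top"],140,130,100,120,4)]))
```

```text
7.3 [476.59263865 214.36508945  83.88256185] [-0.47666041 -0.15427383 -7.87213796] 57.93265364988053
([-0.1, -0.2, 0.0, -1.1, -0.8, -1.1], np.float64(1.7))
```

View pics/crop3.png

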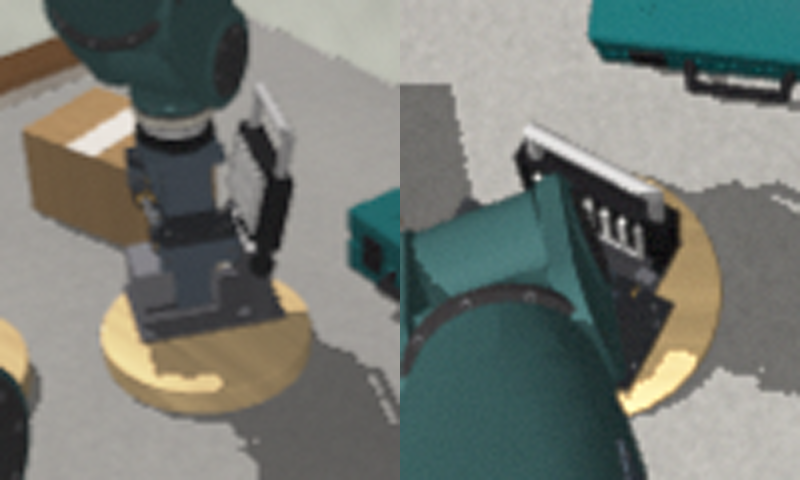

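The light hangs level over the plinth. The foot's front corner is at side crop (285,315), and the lens faces the case at top crop (690,40). I'll lower it slowly now.

Emit:
{"fn": "carry_out", "kwargs": {"increments": [[0,0,0,-1,-1,4,45],[0,0,0,-1,-1,10,45],[0,0,0,-1,-1,16,45],[0,0,0,-1,-1,21,45],[0,0,0,-1,-1,24,45]]}}

```text
t: 7.8
tool_pos: [476.6, 212.9, 59.1]
ee_rot: [0.235, 0.972, -0.001, -0.002]
wrist_force: [0.2, 0.4, -8.6]
gripper_width: 57.8
```

Emit:
{"fn": "carry_out", "kwargs": {"increments": [[0,0,0,0,0,1,45],[0,0,0,0,0,2,45],[0,0,0,0,0,3,45],[0,0,0,0,0,3.5,45],[0,0,0,0,0,4,45]]}}

```text
t: 8.3
tool_pos: [476.7, 212.9, 55.2]
ee_rot: [0.235, 0.972, -0.001, -0.002]
wrist_force: [-0.1, -0.0, -6.9]
gripper_width: 57.8
```

Emit:
{"fn": "carry_out", "kwargs": {"increments": [[0,0,0,0,0,0.3,45],[0,0,0,0,0,0.6,45],[0,0,0,0,0,0.9,45],[0,0,0,0,0,1.2,45],[0,0,0,0,0,1.2,45]]}}

```text
t: 8.8
tool_pos: [476.7, 212.9, 54.9]
ee_rot: [0.235, 0.972, -0.001, -0.002]
wrist_force: [-10.6, -4.3, 17.1]
gripper_width: 57.4
```

Emit:
{"fn": "carry_out", "kwargs": {"increments": [[0,0,0,0,0,0,45],[0,0,0,0,0,0,52],[0,0,0,0,0,0,59],[0,0,0,0,0,0,66],[0,0,0,0,0,0,76]], "grip_force": 10}}

```text
t: 9.3
tool_pos: [477.1, 213.0, 55.2]
ee_rot: [0.235, 0.972, -0.0, -0.002]
wrist_force: [0.1, 0.2, 0.3]
gripper_width: 71.0
```

Emit:
{"fn": "carry_out", "kwargs": {"increments": [[0,0,0,0,0,0,91],[0,0,0,0,0,0,91],[0,0,0,0,0,-10,91],[0,0,0,0,0,-30,91],[0,0,0,0,0,-60,91]]}}

```text
t: 9.8
tool_pos: [476.5, 212.7, 115.4]
ee_rot: [0.235, 0.972, -0.001, -0.003]
wrist_force: [0.0, -0.4, -0.1]
gripper_width: 91.1
```

Emit:
{"fn": "carry_out", "kwargs": {"increments": [[0,0,0,0,0,-35,91],[0,0,0,0,0,-75,91],[0,0,0,0,0,-115,91],[0,0,0,0,0,-155,91],[0,0,0,0,0,-190,91]]}}

```text
t: 10.3
tool_pos: [477.4, 212.8, 308.4]
ee_rot: [0.235, 0.972, -0.001, -0.002]
wrist_force: [0.2, -0.7, 0.1]
gripper_width: 91.2
```

Emit:
{"fn": "carry_out", "kwargs": {"increments": [[0,0,8,-22,-45,0,91],[0,0,16,-44,-86,0,91],[0,0,24,-66,-130,0,91],[0,0,32,-88,-172,0,91],[0,0,40,-108,-212,0,91]]}}

```text
t: 10.8
tool_pos: [476.2, -27.0, 309.4]
ee_rot: [0.555, 0.832, -0.001, -0.001]
wrist_force: [1.5, 0.2, -1.1]
gripper_width: 91.2
```

Emit:
{"fn": "carry_out", "kwargs": {"increments": [[0,0,8,-10,-15,0,91],[0,0,16,-25,-30,0,91],[0,0,24,-40,-40,0,91],[0,0,32,-50,-45,0,91],[0,0,40,-60,-50,0,91]]}}

```text
t: 11.3
tool_pos: [452.6, -102.2, 310.3]
ee_rot: [0.808, 0.589, -0.001, -0.0]
wrist_force: [-0.1, 0.2, -0.0]
gripper_width: 90.9
```

Run:
```python
from go import *
c=snap(robot,3)
o=robot.get_obs();print(o["t"],o["tool_pos"],o["joints"])
cv2.imwrite("pics/crop4.png",np.hstack([crop(c["side"],175,125,80,100,5),crop(c["top"],145,140,80,100,5)]))
```

```text
11.4 [ 452.73758369 -102.33901076  310.15625469] [-2.71779276e-01 -1.26624893e-01  2.12027508e+00 -1.41495017e-03
  1.15006117e+00  3.74085532e-02]
```

View pics/crop4.png

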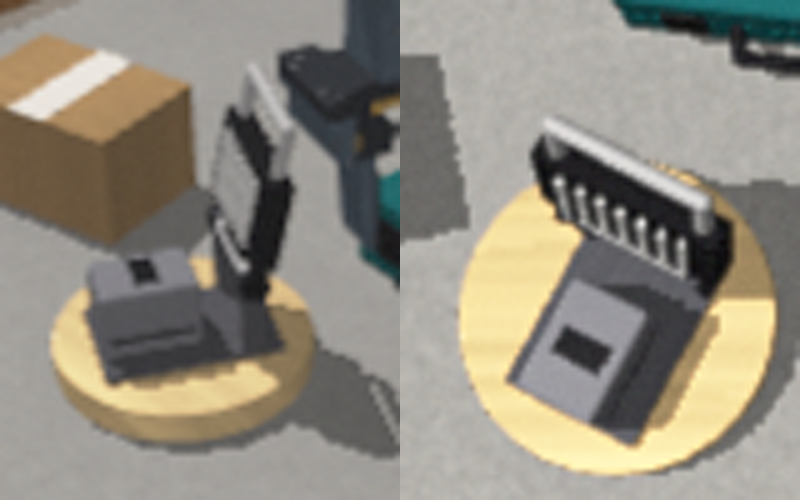

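The light stands on the plinth facing the case. Its block top is at side crop (88–205, 250–320) and top crop (517–648, 280–420). The bar runs from (548,125) to (712,197) in the top crop and from (250,72) to (290,148) in the side crop.

Run:
```python
from lampfit import *
s,t=load("side",3),load("top",3)
S=np.array([(90,270),(185,250),(205,295),(100,320),(85,313),(108,382),(269,110)])/5+[175,125]-.4
T=np.array([(118,370),(170,280),(248,317),(198,422),(108,380),(236,443),(230,161)])/5+[145,140]-.4
print(tri((s,t),(S[6],T[6])),tri((s,t),(S[:4].mean(0),T[:4].mean(0))))
f=lambda p:np.r_[(proj(s,model(p,30))-S).ravel(),(proj(t,model(p,30))-T).ravel()]
r=least_squares(f,[493,205,-.47,-.2],loss='soft_l1');print(r.x,f(r.x).reshape(2,-1,2).round(1).tolist(),"bar",model(r.x,30)[6])
# predicted (assumed) placement
p=[493.2,205,-.474,-.215];print("bar assumed",model(p,30)[6])
h=cv2.cvtColor(t["image"],cv2.COLOR_RGB2HSV)
m=((h[...,0]>12)&(h[...,0]<30)&(h[...,1]>70)&(h[...,2]>170)).astype(np.uint8)
print("bar ends tri",tri((s,t),(np.array((250,72))/5+[175,125],np.array((148,125))/5+[145,140])),tri((s,t),(np.array((290,148))/5+[175,125],np.array((312,197))/5+[145,140])))
```

```text
[564.76457818 167.12402293 231.48154921] [467.69202338 217.64724803  86.68092294]
[ 4.91897766e+02  1.99590958e+02 -4.64569229e-01 -2.10176761e-01] [[[-0.7, -1.3], [0.4, -0.8], [-0.0, -2.0], [0.3, -3.2], [-0.2, -0.5], [0.3, -0.1], [0.5, -1.9]], [[-0.3, 3.5], [1.5, -1.5], [1.6, -1.0], [-0.5, 1.2], [-0.1, 0.6], [0.2, 1.2], [0.1, 0.5]]] bar [562.71140477 164.10252185 241.91916727]
bar assumed [564.26309168 168.54404507 241.77669519]
bar ends tri [585.40767917 212.25114598 237.2186335 ] [543.04308324 118.11250294 225.79555625]
```

Run:
```python
from lampfit import *
out=[]
for n,off in(("side",(175,125)),("top",(145,140))):
    c=load(n,3); print(np.abs(c["T"]-load(n,0)["T"]).max(),c["fov_y"]-load(n,0)["fov_y"])
    im=crop(c,*off,80,100,5)
    P0=[476.9+18*np.cos(-.474),212.9+18*np.sin(-.474),-.474,-.215]
    q=(proj(c,model(P0,30))-off+.5)*5
    for a in q: cv2.drawMarker(im,tuple(int(v) for v in a),(0,0,255),0,12,1)
    a=np.linspace(0,2*np.pi,60);e=(proj(c,np.c_[493.2+110*np.cos(a),205+110*np.sin(a),0*a+30])-off+.5)*5
    cv2.polylines(im,[e.astype(int)],True,(255,0,0),1)
    out.append(im)
cv2.imwrite("pics/crop5.png",np.hstack(out))
```

```text
0.0 0.0
0.0 0.0
```

View pics/crop5.png

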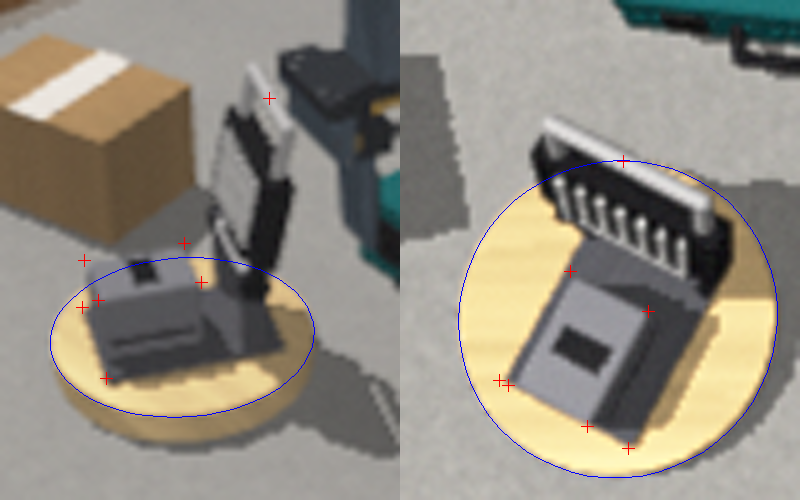

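The overlay's blue ring fits the plinth rim, and the model markers sit within about 4 mm of the light. The light is about 4 mm forward along its x, and the bar is near (567,166,242). Next is the handle.

Run:
```python
from go import *
print(rel(567,166.5,310,-.474))
```

```text
([-0.1, 0.1, 9.5, 290.8, 27.2, -0.3], np.float64(292.1))
```

Emit:
{"fn": "carry_out", "kwargs": {"increments": [[0,0,2,25,2,0,91],[0,0,5,65,6,0,91],[0,0,7,105,10,0,91],[0,0,9.5,145,13,0,91],[0,0,9.5,185,17,0,91]]}}

```text
t: 11.9
tool_pos: [525.2, 71.0, 310.4]
ee_rot: [0.853, 0.523, -0.001, -0.0]
wrist_force: [0.5, -0.5, 0.3]
gripper_width: 91.2
```

Run:
```python
from go import *
print(rel(567,166.5,310,-.474))
```

```text
([-0.1, 0.1, 0.2, 104.1, -6.1, 0.2], np.float64(104.2))
```

Emit:
{"fn": "carry_out", "kwargs": {"increments": [[0,0,0,35,-2,0,91],[0,0,0,65,-4,0,91],[0,0,0,88,-6,0,91],[0,0,0,104,-6,0,91],[0,0,0,104,-6,0,91]]}}

```text
t: 12.4
tool_pos: [567.3, 167.9, 310.4]
ee_rot: [0.851, 0.524, -0.001, -0.0]
wrist_force: [-0.7, -0.5, -0.5]
gripper_width: 91.2
```

Emit:
{"fn": "carry_out", "kwargs": {"increments": [[0,0,0,0,0,15,91],[0,0,0,0,0,35,91],[0,0,0,0,0,55,91],[0,0,0,0,0,72,91],[0,0,0,0,0,82,91]]}}

```text
t: 12.9
tool_pos: [565.9, 166.7, 226.2]
ee_rot: [0.851, 0.524, -0.002, -0.001]
wrist_force: [0.5, -0.6, -0.5]
gripper_width: 90.7
```

Run:
```python
from go import *
c=snap(robot,4);o=robot.get_obs();print(o["t"],o["tool_pos"],o["wrist_force"])
cv2.imwrite("pics/crop6.png",np.hstack([crop(c["side"],180,80,80,120,5),crop(c["top"],145,130,80,120,5)]))
print(rel(567,166.5,225,-.474))
```

```text
13.0 [566.0702434  166.98045829 226.64932868] [0.79132392 0.04695079 0.06396779]
([-0.2, 0.2, 0.4, -0.0, 1.1, 1.6], np.float64(2.0))
```

View pics/crop6.png

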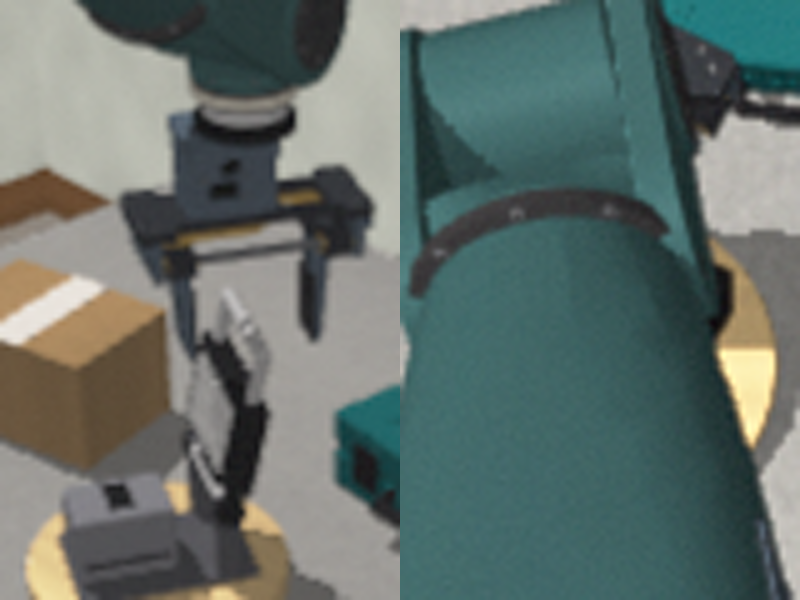

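The bar, middle at side crop (245,328), lies between the fingers, whose tips are at (190,350) and (315,340), about 15–18 mm below the bar. I'll close gently.

Emit:
{"fn": "carry_out", "kwargs": {"increments": [[0,0,0,0,1,1,75],[0,0,0,0,1,1,60],[0,0,0,0,1,1,48],[0,0,0,0,1,1,40],[0,0,0,0,1,1,32]], "grip_force": 8}}

```text
t: 13.5
tool_pos: [567.1, 166.6, 226.0]
ee_rot: [0.852, 0.524, -0.002, -0.001]
wrist_force: [0.2, -0.2, 0.6]
gripper_width: 54.0
```

Emit:
{"fn": "carry_out", "kwargs": {"increments": [[0,0,0,0,0,0,28],[0,0,0,0,0,0,24],[0,0,0,0,0,0,20],[0,0,0,0,0,0,16],[0,0,0,0,0,0,12]]}}

```text
t: 14.0
tool_pos: [566.9, 166.6, 225.9]
ee_rot: [0.852, 0.524, -0.002, -0.001]
wrist_force: [-0.9, 0.6, -0.9]
gripper_width: 14.3
```

Emit:
{"fn": "carry_out", "kwargs": {"increments": [[0,0,0,0,0,0,8],[0,0,0,0,0,0,5],[0,0,0,0,0,0,5],[0,0,0,0,0,0,5],[0,0,0,0,0,0,5]]}}

```text
t: 14.5
tool_pos: [566.9, 166.6, 225.8]
ee_rot: [0.852, 0.524, -0.002, -0.001]
wrist_force: [-0.5, 0.5, -1.1]
gripper_width: 11.6
```

Run:
```python
from go import *
c=snap(robot,5);o=robot.get_obs();print(o["t"],o["tool_pos"],o["wrist_force"],o["gripper_width"],o["ee_rot"])
```

```text
14.6 [566.85627582 166.60196851 225.8109867 ] [-0.55531679  1.00288174 -0.73238873] 11.558470257963053 [ 8.51534751e-01  5.24293022e-01 -2.18829274e-03 -7.79431717e-04]
```

The bar is gripped at an 11.6 mm opening. Its position matches the placement laterally within 0.2 mm and gives a tilt of about -0.21. Now the arc.

Emit:
{"fn": "carry_out", "kwargs": {"increments": [[0,0,0,0,-4.1,-0.8,5],[0,0,0,0,-9.6,-1.7,5],[0,0,0,0,-15.2,-2.4,5],[0,0,0,0,-22.1,-2.9,5],[0,0,0,0,-29.1,-3.1,5]]}}

```text
t: 15.1
tool_pos: [540.6, 180.2, 229.4]
ee_rot: [0.852, 0.524, -0.002, -0.001]
wrist_force: [2.4, 1.1, 2.3]
gripper_width: 11.6
```

Run:
```python
from go import *
o=robot.get_obs();print(o["t"],o["tool_pos"],o["wrist_force"],o["gripper_width"])
u=np.array([np.cos(-.474),np.sin(-.474)])
tgt=np.array([566.9,166.6])
for th in(.05,.1,.16,.22,.28,.34,.40,.46,.52,.57,.62,.66,.698):
    q=tgt-140*(np.sin(th)+.208)*u; print(th,rel(q[0],q[1],225.8+140*(np.cos(th)-.978),-.474)[0])
```

```text
15.1 [540.55024569 180.17218432 229.36672258] [2.44611533 1.05236539 2.28214117] 11.551471806946429
0.05 [-0.2, 0.1, 0.4, -0.0, -6.5, 0.7]
0.1 [-0.2, 0.1, 0.4, 0.0, -13.5, 1.2]
0.16 [-0.2, 0.1, 0.4, 0.1, -21.8, 2.3]
0.22 [-0.2, 0.1, 0.4, 0.2, -30.0, 4.0]
0.28 [-0.2, 0.1, 0.4, 0.2, -38.2, 6.1]
0.34 [-0.2, 0.1, 0.4, 0.3, -46.1, 8.6]
0.4 [-0.2, 0.1, 0.4, 0.4, -54.0, 11.7]
0.46 [-0.2, 0.1, 0.4, 0.4, -61.6, 15.2]
0.52 [-0.2, 0.1, 0.4, 0.5, -69.0, 19.2]
0.57 [-0.2, 0.1, 0.4, 0.5, -75.0, 22.8]
0.62 [-0.2, 0.1, 0.4, 0.6, -80.7, 26.8]
0.66 [-0.2, 0.1, 0.4, 0.6, -85.2, 30.1]
0.698 [-0.2, 0.1, 0.4, 0.7, -89.4, 33.5]
```

Forces are small, so I'll continue.

Emit:
{"fn": "carry_out", "kwargs": {"increments": [[0,0,0,0,-6.5,0.7,5],[0,0,0,0,-13.5,1.2,5],[0,0,0,0.1,-21.8,2.3,5],[0,0,0,0.2,-30,4,5],[0,0,0,0.2,-38.2,6.1,5]]}}

```text
t: 15.6
tool_pos: [505.9, 198.0, 223.4]
ee_rot: [0.852, 0.524, -0.002, -0.001]
wrist_force: [1.2, 1.9, 3.3]
gripper_width: 11.5
```

Emit:
{"fn": "carry_out", "kwargs": {"increments": [[0,0,0,0.1,-8,2.6,5],[0,0,0,0.2,-15.8,5.6,5],[0,0,0,0.2,-23.4,9.1,5],[0,0,0,0.3,-30.8,13.1,5],[0,0,0,0.3,-36.8,16.7,5]]}}

```text
t: 16.1
tool_pos: [472.4, 215.1, 206.4]
ee_rot: [0.852, 0.524, -0.002, -0.001]
wrist_force: [1.6, 1.6, 0.5]
gripper_width: 11.5
```

Run:
```python
from go import *
c=snap(robot,6)
o=robot.get_obs();print(o["t"],o["tool_pos"],o["wrist_force"],o["gripper_width"])
u=np.array([np.cos(-.474),np.sin(-.474)])
tgt=np.array([566.9,166.6])
for th in(.62,.66,.698):
    q=tgt-140*(np.sin(th)+.208)*u; print(th,rel(q[0],q[1],225.8+140*(np.cos(th)-.978),-.474)[0])
```

```text
16.2 [471.98840604 215.03678201 206.09937845] [-0.55077405  2.17125686 -0.68064935] 11.964715680301591
0.62 [-0.2, 0.2, 0.4, 0.3, -3.9, 3.3]
0.66 [-0.2, 0.2, 0.4, 0.3, -8.4, 6.7]
0.698 [-0.2, 0.2, 0.4, 0.3, -12.5, 10.0]
```

Emit:
{"fn": "carry_out", "kwargs": {"increments": [[0,0,0,0.1,-3.9,3.3,5],[0,0,0,0.2,-8.4,6.7,5],[0,0,0,0.3,-11,8.7,5],[0,0,0,0.3,-12.5,10,5],[0,0,0,0.3,-12.5,10,5]]}}

```text
t: 16.7
tool_pos: [460.2, 221.1, 196.1]
ee_rot: [0.851, 0.524, -0.003, -0.002]
wrist_force: [-6.5, 4.5, 6.9]
gripper_width: 11.9
```

Run:
```python
from go import *
o=robot.get_obs();print(o["t"],o["tool_pos"],o["wrist_force"],o["gripper_width"])
u=np.array([np.cos(-.474),np.sin(-.474)])
print("du",(o["tool_pos"][:2]-[566.9,166.6])@u)
```

```text
16.7 [460.17233915 221.05852053 196.07278673] [-6.47859379  4.49211797  6.86563272] 11.874278104932685
du -119.8184283866475
```

Emit:
{"fn": "carry_out", "kwargs": {"increments": [[0,0,0,0,0,-0.5,5],[0,0,0,0,0,-1,5],[0,0,0,0,0,-1,5],[0,0,0,0,0,-1,5],[0,0,0,0,0,-1,5]]}}

```text
t: 17.2
tool_pos: [460.1, 220.9, 196.9]
ee_rot: [0.851, 0.524, -0.003, -0.001]
wrist_force: [1.6, -0.9, -4.5]
gripper_width: 11.4
```

Emit:
{"fn": "carry_out", "kwargs": {"increments": [[0,0,0,0,0,0,12],[0,0,0,0,0,0,16],[0,0,0,0,0,0,22],[0,0,0,0,0,0,28],[0,0,0,0,0,0,34]]}}

```text
t: 17.7
tool_pos: [460.2, 220.9, 197.0]
ee_rot: [0.851, 0.524, -0.003, -0.001]
wrist_force: [0.3, -0.1, -0.5]
gripper_width: 33.1
```

Emit:
{"fn": "carry_out", "kwargs": {"increments": [[0,0,0,0,0,0,42],[0,0,0,0,0,0,42],[0,0,0,0,0,-5,42],[0,0,0,0,0,-20,42],[0,0,0,0,0,-45,42]]}}

```text
t: 18.2
tool_pos: [459.7, 220.7, 241.7]
ee_rot: [0.851, 0.524, -0.004, -0.002]
wrist_force: [-0.2, -0.5, 1.1]
gripper_width: 42.1
```

Emit:
{"fn": "carry_out", "kwargs": {"increments": [[0,0,0,-10,0,-30,42],[0,0,0,-50,0,-40,42],[0,0,0,-95,0,-40,42],[0,0,0,-140,0,-40,42],[0,0,0,-185,0,-40,42]]}}

```text
t: 18.7
tool_pos: [375.9, 54.4, 283.1]
ee_rot: [0.851, 0.525, -0.004, -0.001]
wrist_force: [0.5, -0.9, -0.6]
gripper_width: 42.0
```

Emit:
{"fn": "carry_out", "kwargs": {"increments": [[0,0,0,-40,20,0,42],[0,0,0,-80,40,0,42],[0,0,0,-120,50,0,42],[0,0,0,-140,60,0,42],[0,0,0,-140,60,0,42]]}}

```text
t: 19.2
tool_pos: [366.4, -99.7, 284.0]
ee_rot: [0.852, 0.523, -0.004, -0.001]
wrist_force: [0.5, 1.0, -0.5]
gripper_width: 42.1
```

Run:
```python
from lampfit import *
from plant import robot
c=snap(robot,7);o=robot.get_obs();print(o["t"],o["tool_pos"],o["wrist_force"],o["gripper_width"])
out=[]
for n,off in(("side",(175,125)),("top",(145,140))):
    im=crop(c[n],*off,80,100,5)
    P0=[476.9+22*np.cos(-.474),212.9+22*np.sin(-.474),-.474,.698]
    q=(proj(c[n],model(P0,30))-off+.5)*5;print(q.round(0).tolist())
    for a in q[[4,5,6]]: cv2.drawMarker(im,tuple(int(v) for v in a),(0,0,255),0,10,1)
    out.append(im)
cv2.imwrite("pics/crop7.png",np.hstack(out))
```

```text
19.3 [366.51993151 -97.77192881 283.68785088] [ 0.53830545 -0.09942621 -0.12346682] 42.20820982797805
[[89.0, 260.0], [190.0, 242.0], [207.0, 281.0], [103.0, 300.0], [87.0, 307.0], [111.0, 377.0], [126.0, 154.0]]
[[112.0, 380.0], [174.0, 266.0], [252.0, 306.0], [190.0, 421.0], [103.0, 376.0], [232.0, 443.0], [139.0, 343.0]]
```

View pics/crop7.png

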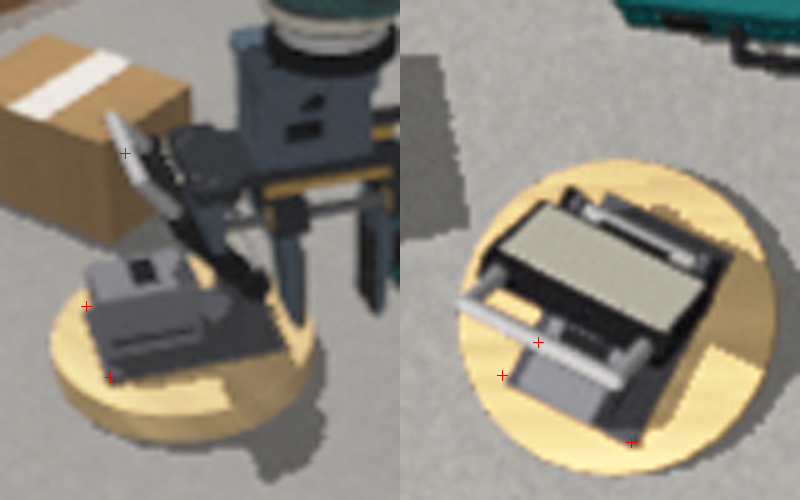

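The head leans back with the bar's middle at top crop (545,341), next to the marker for 40°. The foot corners at (508,382) and (635,443) are unchanged from before the tilt. I'll do a last check of the bystanders and of whether the light stays still.

Run:
```python
from h import *
from plant import robot
c=robot.camera("top");a=load("top",0)["image"].astype(int);b=c["image"].astype(int);b7=load("top",7)["image"].astype(int)
k=512/800
for n,(x0,y0,x1,y1) in dict(case=(288,145,420,245),carton=(105,222,220,308),can=(565,225,670,302),charger=(553,335,617,380)).items():
    s=np.s_[int(y0*k):int(y1*k),int(x0*k):int(x1*k)];print(n,np.abs(a[s]-b[s]).mean().round(2))
s=np.s_[160:240,145:225];print("lamp still",np.abs(b7[s]-b[s]).max())
print(robot.get_obs()["t"],robot.get_obs()["wrist_force"])
print(robot.sign_off())
```

```text
case 6.14
carton 7.26
can 7.32
charger 23.53
lamp still 12
19.35 [ 0.01178934  0.59163989 -0.46834511]
the job is handed in; nothing more can be done
None
```

Run:
```python
from h import *
cv2.imwrite("pics/crop8.png",np.hstack([crop(load("top",k),330,130,110,130,3.6) for k in(0,7)]))
```

```text
(no output)
```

View pics/crop8.png

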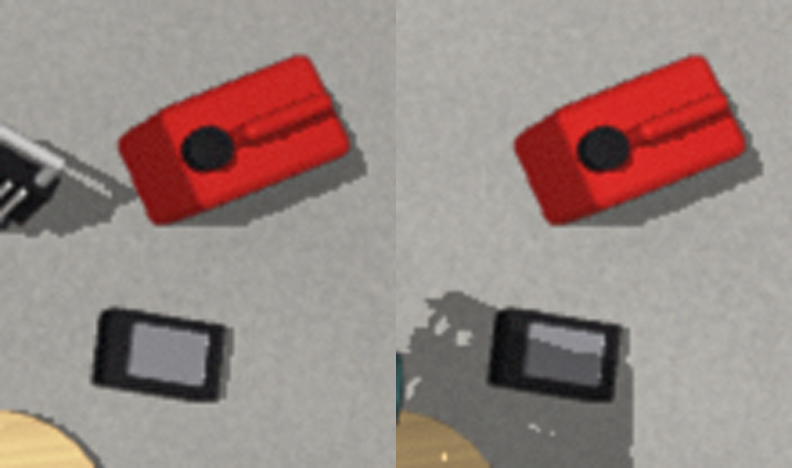

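I gripped the work light by its battery block and carried it level to the farthest plinth. I set it down with the lamp facing the case and let go. I then took it by the handle, tilted the head back, let go and handed the job in at about 19.4 s.

**Tilt:** the gripper's path along the arc gives about 0.69–0.70 rad, so roughly 40°. The last pictures agree, and the head did not move after release. I only watched it for about 1.7 s before handing in.

**Position:** the foot is about 4–5 mm from the plinth's middle, and I left it there. Its corners show no shift from the tilting.

**Facing:** the light points at the case centre to within about 0.02 rad by my estimate.

**Forces:** the highest readings were about 21 N at set-down and 10 N at the end of the tilt.

**Checks that disagreed:**
- My two-view height for the block and bar on the plinth came out 10–13 mm low. The height at which the foot touched the plinth, about 30 mm above the table, settled it.
- A picture difference flagged the charger. I only looked at it after handing in: it was the arm's shadow. The charger and the can are where they were; for the case and carton I had only the low picture differences.

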